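# Move a lamp carrier to the fitting place and lock its bracket on

### The job

Slide the work carrier with the lamp housing along the bench, without lifting or tipping it, from the taped outline it stands in to the other, empty one, so that its board stands square inside the tape. Then take the steel lamp bracket, drop the wide ends of its two keyholes over the lamp's two headed studs and slide it along until it is fully home and locked behind both heads, lying flat, with the carrier still inside the tape. Leave the pliers, the screw dish, the tape roll and the marker where they are.

Things in the scene. Friction and masses are not known exactly. Their poses are not given: they have to be found in the camera images.
- carrier: work carrier, loose, 0.55 to 0.9 kg: dark brown board 160 (its x) x 250 (y) mm, its top 12 mm up on four glide pads, with a white round lamp housing (154 mm across, back 47 mm up) clamped on it face down. Origin: centre of the board's underside, bench level; x away from the robot. Slides at 2 to 5 N. Two toggle clamps stand upright, 86 mm high, at about (70, 83) and (-70, -83) mm
- handle_left (a point): middle of the aluminium bow handle on the carrier's +y side (carrier frame 0, 100, 52 mm). Its bar runs along the carrier's x: 92 mm long (68 mm free between two posts), 12 mm wide along y, 14 mm high, from 45 to 59 mm above the bench; its middle is a little higher than the housing's back
- handle_right (a point): the same handle on the carrier's -y side (carrier frame 0, -100, 52 mm)
- stud_near (a point): foot of one stud (carrier frame -44, 0, 50 mm), on the flat top of the raised rib (124 mm along x, 44 mm along y) of the lamp's back. Stud: shank 6 mm thick and 6 mm tall, then a round bevelled head 12.4 mm across and 5 mm thick; its top is 61 mm above the bench
- stud_far (a point): foot of the other, equal stud (carrier frame 44, 0, 50 mm)
- feed_place: taped outline on the bench (off-white tape 18 mm wide, open inside 176 mm along its x by 266 mm along its y) in which the carrier stands at the start. Origin: its centre, on the bench; x along its 176 mm side
- fitting_place: the other, equal taped outline, empty at the start: where the carrier must go. Origin: its centre, on the bench; x along its 176 mm side, pointing away from the robot
- bracket: lamp bracket, loose, 0.13 kg, plain steel: strip 148 (its x) x 36 (y) x 3 mm with a box-shaped bridge 36 x 36 mm in the middle, its flat sides gripped across y, its top 22 mm above the underside. Origin: underside, centre. Lies flat, bridge up. Each foot has a keyhole, both pointing to +x: round openings 18 mm wide centred at x = -58 and 30 mm, then slots 8.5 mm wide to the slot ends
- slot_end_a (a point): end of the slot in the +x foot (bracket frame 44, 0, 0 mm), where a stud stands when the bracket is home. With the openings over the studs (88 mm apart) the bracket slides 14 mm towards its own -x to lock; it may be fitted either way round
- slot_end_b (a point): end of the slot of the keyhole in the -x foot (bracket frame -44, 0, 0 mm)
- screw_dish: open steel dish of screws, 80 mm across, 22 mm high, on the bench; origin under its centre
- pliers: small long-nose pliers with black grips lying on the bench, about 175 mm long; origin near the pivot
- tape_roll: roll of masking tape lying flat, 96 mm across, 24 mm high; origin under its centre
- marker: marker pen lying on the bench, 115 mm long, 12 mm thick; origin under its middle
Mind the look-alikes: they are no part of the job. Leave any green look-alike of the bracket alone.

How it is judged:
On the way, in this order (a step that is already met when the one before it is completed fails the run):
1. the carrier stands square inside the empty outline, slid there and at rest (x of carrier in the frame of fitting_place between -0.01 and 0.01 m and y of carrier in the frame of fitting_place between -0.01 and 0.01 m and angle between the x axis of carrier and the x axis of fitting_place, either way round below 0.08 rad and height (world z) of carrier below 0.003 m and linear speed of carrier below 0.01 m/s), for 0.3 s.
2. the bracket lies flat on the lamp, locked behind both stud heads (((horizontal distance between stud_near and slot_end_a below 0.004 m and horizontal distance between stud_far and slot_end_b below 0.004 m) or (horizontal distance between stud_near and slot_end_b below 0.004 m and horizontal distance between stud_far and slot_end_a below 0.004 m)) and z of bracket in the frame of carrier between 0.048 and 0.0525 m and angle between the z axis of bracket and the z axis of carrier, either way round below 0.05 rad), for 0.2 s.
At the end, for the whole second after the job is handed in: Carrier flat and at rest in the once empty outline, centre within 10 mm along each of its axes, square within 0.08 rad; bracket at rest, flat on the rib (height within 2.5 mm, 0.05 rad), both studs within 4 mm of its slot ends (all of step 1 and all of step 2 and linear speed of bracket below 0.01 m/s); the robot touches nothing.
It fails at once if the carrier was lifted more than 6 mm or tipped more than 0.07 rad (height (world z) of carrier above 0.006 m or angle between carrier's own z axis and vertical above 0.07 rad).
It fails at once if another thing on the bench was moved more than 30 mm (distance of any of screw_dish, pliers, tape_roll, marker from where it was at the start of the episode above 0.03 m).
It also fails if it takes over 72 s, if anything falls off the work surface, if the arm or the gripper's body presses on something with over 40 N, if the wrist force passes 120 N, or if a joint passes its speed limit or range.

### The arm

A 6-joint arm with a two-finger parallel gripper is mounted at the origin on the work surface. World frame = base frame: x ahead of the robot, y to its left, z up, the work surface at z = 0. Lengths are in m, angles in rad, forces in N, time in s.
With the tool pointing down it reaches from about 0.225 to 0.875 m from the base axis. Payload 3.4 kg.
Tool frame: the origin (TCP) lies at the very end of the fingers, on their centre line; the grasp point (between the pads) lies 19 mm behind it; z points along the fingers, y is the direction in which the jaws open and shut (so a half turn about z gives the same grasp; the last joint's range is limited). The gripper opens to 85 mm and grips with 20 to 120 N. Pads are 22 mm wide; open, the fingers measure 114 mm over their backs; the gripper's body (76 mm by 85 mm) begins 54 mm behind the grasp point. The pads swing forward as they close: fully open they stand 13 mm farther back than shut.
Start: joints at [1.047, 0.276, 1.505, -0, 1.361, -0.121], TCP at [0.225, 0.529, 0.231] pointing down, gripper open.
Joint ranges: [-2.89, 2.89], [-0.75, 2.08], [0.22, 2.7], [-1.18, 4.32], [0.11, 2.71], [-2.7, 2.7]. Speed limits (rad/s): [2.57, 2.57, 3.14, 3.14, 3.14, 3.14].

### API

Orientations are given as a unit quaternion [w, x, y, z].
In Python, from rig import telemetry, optics, order gives the robot as it stands.
- The arm moves only by the shell command python3 -m creep 'ROWS' [FORCE]. ROWS is a JSON object of lists of equal length, an entry for each row: "slide": the shift along the world's x, y, z normalised to -1 to 1, where 1 is 0.15 m, a list of three; "twist": the turn, a rotation vector about the world's x, y, z normalised to -1 to 1, where 1 is 360 degrees, a list of three; "fingers": the gripper's target within -1 to 1 (fully open at 1, half-way at 0, shut at -1). A call has 1 to 20 rows; each row is the pose to reach, as a shift and turn from the pose commanded when the call began, turning the shorter way round; what a row does not reach only later rows make up. A row lasts 1/10 s, in which the tool goes at most 50 mm and 8.59 degrees, less where a joint would pass 70% of its speed; a pose out of reach is approached as far as the arm can. A call with a number of a shift or a turn outside -1 to 1 is refused whole. A call with a gripper value outside its range is refused whole. The fingers move at their own pace and stop on an object; FORCE is the grip in N (left out, the last holds). Time passes only in rows, so rows that repeat a pose let the fingers close. It gives the time, the measured TCP pose, the force and the opening at its end, in the units of the state.
- telemetry.get_state(): the state, without advancing time (a new reading comes with each control period).
- optics.get_image(name): name is "scene" or "top"; returns a dict with "img" (384x512x3 uint8, blue, green, red), "depth" (384x512 float32, m along the optical axis (not along the pixel's ray), 0 where there is no reading), "fovy" (degrees; the focal length in pixels is half the picture's height over the tangent of half this angle, whatever the lens; pixels are square), "cx", "cy" (the principal point, pixels), "dist" ([k1, k2, p1, p2, k3] as OpenCV has them; the pictures are not rectified), "world_from_camera" (4x4, takes a point from camera to world coordinates). Camera axes: x right, y down, z forward; pixel columns grow to the right and rows downward; lengths in m; the calibration is good to about 2 mm. A picture is of the moment at which its call begins.
- order.sign_off(): hands the job in, once; it reports no verdict.
The state is a dict: "clock": time; "qpos": joint angles; "qd": joint speeds; "effort": joint torques, N m; "position": TCP position; "ee_rot": TCP orientation; "contact_force": force on the tool from outside, world axes, zero at the start; "moment": the same for the moment, N m; "width": finger opening in m.
Only numpy, scipy, OpenCV 4.12 (cv2) and the standard library are available. Lean on these libraries where they do the work, as an engineer would, in place of code of your own. Each camera call takes 0.05 s, during which the arm holds its last target.

## Working session

There is one attempt and no reset: what is moved stays moved. The work goes in short steps, Python scripts to look and compute and a shell command to move; the robot and the scene stay as the last step left them, time stands still between calls to the robot, and variables do not carry over. Pictures are saved under pics/ and viewed, and the job is handed in when it is done.

```bash
ls; mkdir -p pics
cat > h.py <<'E'
import numpy as np, cv2, pickle
from rig import telemetry, optics, order
def grab(n):
    d=optics.get_image(n); pickle.dump(d,open(f'{n}.pkl','wb')); return d
def load(n): return pickle.load(open(f'{n}.pkl','rb'))
def K(d):
    h=d['img'].shape[0]; f=h/2/np.tan(np.radians(d['fovy'])/2)
    return np.array([[f,0,d['cx']],[0,f,d['cy']],[0,0,1.]])
def ray(d,uv):
    uv=np.asarray(uv,float).reshape(-1,1,2)
    p=cv2.undistortPoints(uv,K(d),np.array(d['dist'],float))[:,0]
    T=np.array(d['world_from_camera']); v=np.c_[p,np.ones(len(p))]@T[:3,:3].T
    return T[:3,3],v
def onplane(d,uv,z):
    o,v=ray(d,uv); s=(z-o[2])/v[:,2]; return o+v*s[:,None]
def proj(d,P):
    T=np.linalg.inv(np.array(d['world_from_camera'])); P=np.asarray(P,float).reshape(-1,3)
    r,_=cv2.Rodrigues(T[:3,:3]); return cv2.projectPoints(P,r,T[:3,3],K(d),np.array(d['dist'],float))[0][:,0]
E
python3 - <<'E'
from h import *
for n in('scene','top'):
    d=grab(n); cv2.imwrite(f'pics/{n}0.png',cv2.resize(d['img'],None,fx=1.5,fy=1.5)); print(n,d['fovy'],d['cx'],d['cy'],d['dist'],np.round(d['world_from_camera'],3))
print(telemetry.get_state())
E
```

```text
pics
scene 52.375348562273594 257.5849007661156 197.4930716399367 [-0.11468687  0.          0.          0.          0.        ] [[ 0.835  0.474 -0.281  0.827]
 [ 0.551 -0.71   0.439 -0.545]
 [ 0.009 -0.521 -0.853  1.138]
 [ 0.     0.     0.     1.   ]]
top 52.19307754940313 252.47752152669395 188.91531977416315 [-0.072779  0.        0.        0.        0.      ] [[-0.012 -0.998  0.062  0.421]
 [-1.     0.012  0.005 -0.006]
 [-0.005 -0.062 -0.998  1.041]
 [ 0.     0.     0.     1.   ]]
{'clock': 0.1, 'qpos': array([ 1.04698501e+00,  2.76549174e-01,  1.50602697e+00,  1.70375193e-05,
        1.36069246e+00, -1.21029259e-01]), 'qd': array([-0.0023777 , -0.00169664, -0.00468195,  0.00049813,  0.00051608,
       -0.00212167]), 'effort': array([ 2.64400631e-03, -4.17701769e+01, -2.46404332e+01, -3.68639539e-04,
        5.76898587e-03, -3.23337602e-06]), 'position': array([0.22516328, 0.52856395, 0.23050813]), 'ee_rot': array([-2.73424010e-04,  2.00034118e-01,  9.79788574e-01, -7.92155736e-04]), 'contact_force': array([ 0.53764452,  0.16939952, -0.63432268]), 'moment': array([0.0097165 , 0.03809432, 0.0143127 ]), 'width': 0.0853384159194777}
```

View pics/top0.png

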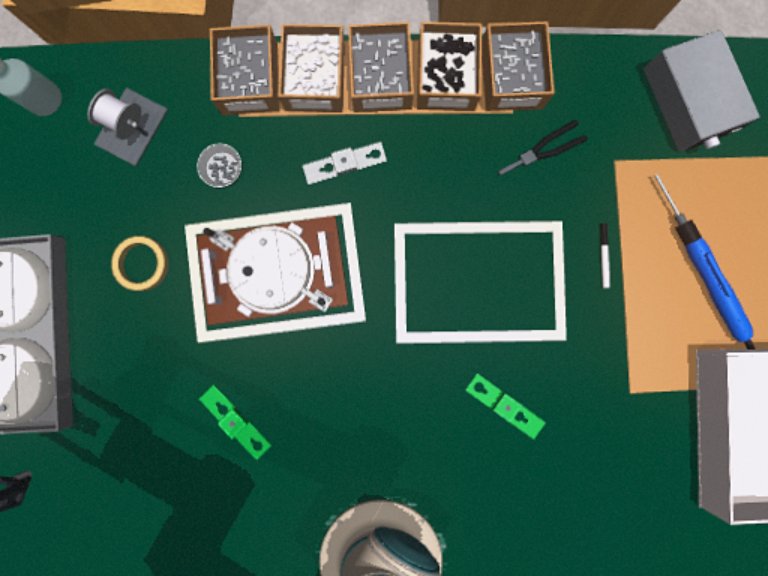

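View pics/scene0.png

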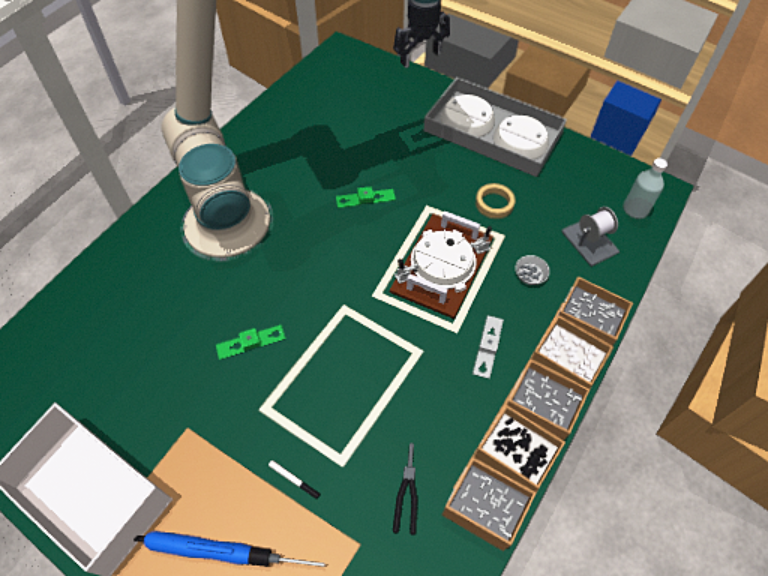

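The top view (1.5x) shows the carrier in its tape at (270,270) and the empty outline at (480,282). These could be taken for the bracket: the steel one at (345,162), and green ones at (235,422) and (505,407). I choose the steel one. For the carrier, the two housings in the grey tray at (20,330) are look-alikes. I'll check with a crop and measure.

```bash
cat > meas.py <<'E'
from h import *
d=load('top'); im=d['img']; hsv=cv2.cvtColor(im,cv2.COLOR_BGR2HSV)
c=cv2.resize(im[85:240,120:390],None,fx=2.9,fy=2.9,interpolation=cv2.INTER_CUBIC); cv2.imwrite('pics/crop_top.png',c)
s=load('scene'); cv2.imwrite('pics/crop_scene.png',cv2.resize(s['img'][130:320,165:345],None,fx=3.1,fy=3.1,interpolation=cv2.INTER_CUBIC))
# green bench mask, tape
white=((hsv[...,1]<60)&(hsv[...,2]>170)).astype(np.uint8)
def rect(mask,name,z):
    cs,_=cv2.findContours(mask,cv2.RETR_CCOMP,cv2.CHAIN_APPROX_NONE)
    for c in cs:
        if cv2.contourArea(c)<150: continue
        w=onplane(d,c[:,0].astype(float),z)[:,:2]
        r=cv2.minAreaRect((w*1000).astype(np.float32)); px=cv2.minAreaRect(c)[0]
        print(name,np.round(px,1),'ctr mm',np.round(r[0],1),'size',np.round(r[1],1),'ang',round(r[2],2),'area',cv2.contourArea(c))
m=np.zeros_like(white); m[125:240,115:390]=white[125:240,115:390]
rect(m,'tape',0)
m=np.zeros_like(white); m[90:130,195:265]=white[90:130,195:265]; 
rect(((hsv[...,1]<70)&(hsv[...,2]>120)).astype(np.uint8)*(np.pad(np.ones((35,65),np.uint8),((92,384-127),(197,512-262)))),'bracket',.003)
br=(((hsv[...,0]<12)|(hsv[...,0]>172))&(hsv[...,1]>100)&(hsv[...,2]>40)&(hsv[...,2]<160)).astype(np.uint8)
x=np.zeros_like(br); x[130:230,120:245]=br[130:230,120:245]; x=cv2.morphologyEx(x,cv2.MORPH_CLOSE,np.ones((3,3)))
p=np.argwhere(x)[:,::-1].astype(float); w=onplane(d,p,.012)[:,:2]; r=cv2.minAreaRect((w*1000).astype(np.float32)); print('board',r)
E
python3 meas.py
```

```text
tape [319.6 187.6] ctr mm [ 486.8 -181.1] size [213.1 301.7] ang 0.27 area 8746.5
tape [319.6 187.5] ctr mm [ 487.  -180.6] size [180.8 271.7] ang 0.27 area 6671.0
tape [182.2 181.6] ctr mm [507.7 186.1] size [213.4 302.2] ang 6.73 area 8696.0
tape [171.1 155.6] ctr mm [577.5 216.7] size [ 35.3 128.2] ang 6.68 area 224.5
tape [182.4 180.4] ctr mm [511.5 186.4] size [188.6 272.2] ang 6.78 area 3358.0
bracket [228.8 107.3] ctr mm [706.5  59.7] size [ 44.4 149.7] ang 16.14 area 708.0
board ((511.3851623535156, 188.23741149902344), (159.3817138671875, 248.7292938232422), 7.635040283203125)
```

View pics/crop_top.png

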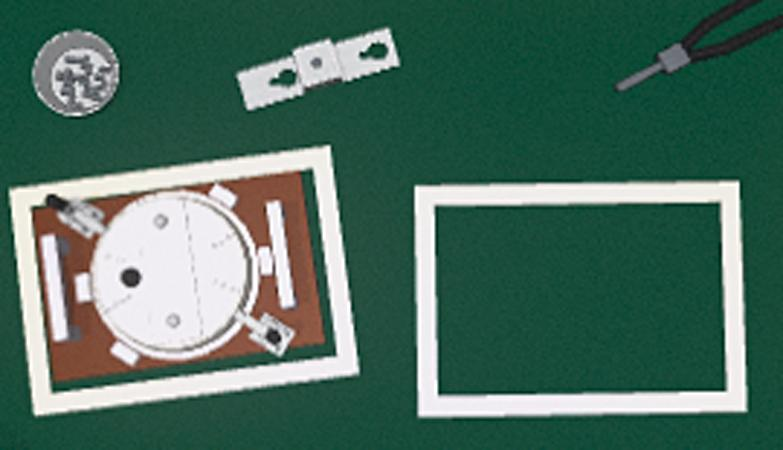

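View pics/crop_scene.png

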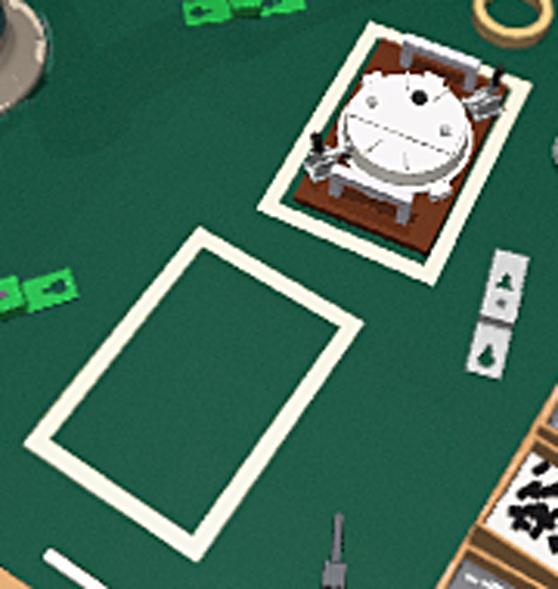

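The crop confirms the steel bracket, at crop (318,65). Its narrow slots point left, so bracket +x ≈ world +y. The studs are at crop (160,221) and (173,320). Next I'll cross-check with the studs, the handle, and the second view.

```bash
cat > m2.py <<'E'
from h import *
t=load('top'); s=load('scene')
f=onplane(t,[[120+160/2.9,85+221/2.9],[120+173/2.9,85+320/2.9]],.061)*1000
print('studs top',f.round(1),'mid',f.mean(0).round(1),'dist',np.linalg.norm(f[0]-f[1]).round(1),'ang',np.degrees(np.arctan2(*(f[0]-f[1])[1::-1])).round(2))
g=onplane(s,[[165+446/3.1,130+131/3.1],[165+372/3.1,130+102/3.1]],.061)*1000
print('studs scene',g.round(1),'mid',g.mean(0).round(1),'ang',np.degrees(np.arctan2(*(g[0]-g[1])[1::-1])).round(2))
# tape in scene
hsv=cv2.cvtColor(s['img'],cv2.COLOR_BGR2HSV); w=((hsv[...,1]<70)&(hsv[...,2]>150)).astype(np.uint8)
m=np.zeros_like(w); m[200:315,170:285]=w[200:315,170:285]
cs,_=cv2.findContours(m,cv2.RETR_CCOMP,cv2.CHAIN_APPROX_NONE)
for c in cs:
    if cv2.contourArea(c)<1500: continue
    r=cv2.minAreaRect((onplane(s,c[:,0].astype(float),0)[:,:2]*1000).astype(np.float32)); print('fit scene',np.round(r[0],1),np.round(r[1],1),round(r[2],2))
# bracket in scene by top: white mask near bracket at z=.003
m=np.zeros_like(w); m[200:260,310:345]=((hsv[...,1]<70)&(hsv[...,2]>120))[200:260,310:345]
cs,_=cv2.findContours(m,cv2.RETR_EXTERNAL,cv2.CHAIN_APPROX_NONE); 
for c in cs:
  if cv2.contourArea(c)>80:
    r=cv2.minAreaRect((onplane(s,c[:,0].astype(float),.003)[:,:2]*1000).astype(np.float32)); print('br scene',np.round(r[0],1),np.round(r[1],1),round(r[2],2))
b=t['img'][88:130,195:265]; cv2.imwrite('pics/br.png',cv2.resize(b,None,fx=11,fy=11,interpolation=cv2.INTER_CUBIC))
E
python3 m2.py
```

```text
studs top [[553.8 192.8  61. ]
 [467.3 181.4  61. ]] mid [510.6 187.1  61. ] dist 87.3 ang 7.51
studs scene [[561.8 188.7  61. ]
 [474.3 177.1  61. ]] mid [518.  182.9  61. ] ang 7.55
fit scene [ 488.5 -181.5] [214.5 302.4] 0.22
fit scene [ 488.3 -180.7] [180.6 270.6] 0.08
br scene [718.9  13.1] [37.4 58.5] 15.51
br scene [697.3  89.1] [38.1 83.1] 16.37
```

Run:
```python
from h import *
t=load('top')
# depth points: handle_right/handles, by height band in carrier frame
dp=t['depth']; v,u=np.mgrid[130:230,120:245]; u=u.ravel();v=v.ravel(); z=dp[v,u]; 
o,r=ray(t,np.c_[u,v].astype(float)); T=t['world_from_camera']
P=o+r*z[:,None]
c,sn=np.cos(np.radians(7.63)),np.sin(np.radians(7.63)); q=P[:,:2]-[.511,.188]; L=np.c_[q@[c,sn],q@[-sn,c],P[:,2]]
for sg in(1,-1):
    k=(abs(L[:,0])<.045)&(sg*L[:,1]>.088)&(sg*L[:,1]<.115)&(L[:,2]>.05)&(L[:,2]<.066)
    print(sg,k.sum(),L[k].mean(0).round(4),L[k].min(0).round(3),L[k].max(0).round(3))
k=L[:,2]<.005; print('bench z',np.median(L[k,2]))
```

```text
1 207 [-0.0001  0.0985  0.0583] [-0.045  0.092  0.05 ] [0.044 0.107 0.063]
-1 176 [ 0.0001 -0.1     0.059 ] [-0.044 -0.106  0.051] [ 0.045 -0.094  0.064]
bench z 0.0004442846182508564
```

View pics/br.png

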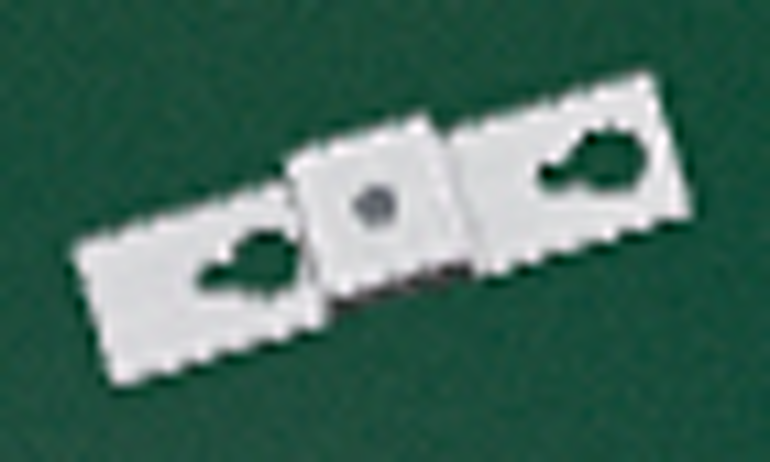

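The views agree: carrier at (511,188) mm with yaw 7.6°, fitting outline at (487.5,-181) mm with yaw about 0.2°, and handle_right at about (524,89) mm. Bracket slots point image-left. I'll travel to above handle_right.

```bash
python3 -m creep '{"slide":[[0.665,-0.978,0],[0.665,-0.978,0],[0.665,-0.978,0],[0.665,-0.978,0]],"twist":[[0,0,0.0285],[0,0,0.0285],[0,0,0.0285],[0,0,0.0285]],"fingers":[-0.4,-0.4,-0.4,-0.4]}' 60
python3 -m creep '{"slide":[[0.665,-0.978,0],[0.665,-0.978,0],[0.665,-0.978,0],[0.665,-0.978,0]],"twist":[[0,0,0.0285],[0,0,0.0285],[0,0,0.0285],[0,0,0.0285]],"fingers":[-0.4,-0.4,-0.4,-0.4]}' 60
python3 -m creep '{"slide":[[0.665,-0.978,-0.4],[0.665,-0.978,-0.6],[0.665,-0.978,-0.6],[0.665,-0.978,-0.6],[0.665,-0.978,-0.6]],"twist":[[0,0,0.0283],[0,0,0.0283],[0,0,0.0283],[0,0,0.0283],[0,0,0.0283]],"fingers":[-0.4,-0.4,-0.4,-0.4,-0.4]}' 60
python3 - <<'E'
from h import *
s=grab('scene'); t=grab('top')
cv2.imwrite('pics/a1.png',cv2.resize(s['img'][90:240,230:370],None,fx=4,fy=4,interpolation=cv2.INTER_CUBIC))
q=telemetry.get_state()['ee_rot'];print(2*np.degrees(np.arctan2(q[2],q[1]))-90, telemetry.get_state())
E
```

```text
clock: 0.5
position: [0.3261, 0.3794, 0.2309]
ee_rot: [0.0, 0.112, 0.994, -0.001]
contact_force: [-0.3, 0.0, 0.8]
width: 0.0285
clock: 0.9
position: [0.426, 0.2329, 0.2311]
ee_rot: [0.0, 0.023, 1.0, -0.0]
contact_force: [-0.0, -0.3, 1.2]
width: 0.0256
clock: 1.4
position: [0.5253, 0.0848, 0.1379]
ee_rot: [-0.002, -0.064, 0.998, -0.001]
contact_force: [-0.8, 1.0, -0.4]
width: 0.0261
97.4755970325578 {'clock': 1.5, 'qpos': array([ 3.50423197e-02,  2.81662008e-01,  1.73800096e+00,  5.87154944e-04,
        1.12525726e+00, -1.66648170e+00]), 'qd': array([ 0.04054709, -0.0360754 , -0.00842239,  0.01529415,  0.01281562,
        0.00472512]), 'effort': array([ -1.28512021, -37.81757712, -21.69266939,  -0.16670253,
        -0.12189693,  -0.04350137]), 'position': array([0.52422747, 0.08801355, 0.14003775]), 'ee_rot': array([-1.65499277e-03, -6.51905351e-02,  9.97871413e-01,  3.15026155e-04]), 'contact_force': array([ 0.54775786, -0.20038882, -0.06416927]), 'moment': array([-0.06693649, -0.02162813,  0.0217635 ]), 'width': 0.025359871688220365}
```

View pics/a1.png

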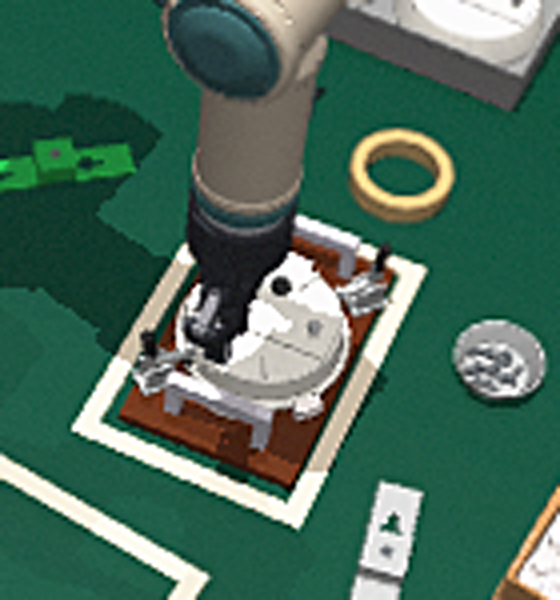

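Fingers are at about crop (215,340), above the handle at (220,395), as the view's slant would have it. Descending with the tips kept above the housing's back, then closing.

```bash
python3 -m creep '{"slide":[[0,0.005,-0.25],[0,0.005,-0.45],[0,0.005,-0.55],[0,0.005,-0.6],[0,0.005,-0.6],[0,0.005,-0.6]],"twist":[[0,0,0],[0,0,0],[0,0,0],[0,0,0],[0,0,0],[0,0,0]],"fingers":[-0.4,-0.4,-0.4,-0.4,-0.4,-0.4]}' 60
python3 - <<'E'
from h import *
s=grab('scene'); 
cv2.imwrite('pics/a2.png',cv2.resize(s['img'][140:230,240:360],None,fx=6,fy=6,interpolation=cv2.INTER_CUBIC))
E
```

```text
clock: 2.1
position: [0.5253, 0.0904, 0.0525]
ee_rot: [0.001, -0.067, 0.998, 0.0]
contact_force: [0.9, 0.2, 0.0]
width: 0.0258
```

View pics/a2.png

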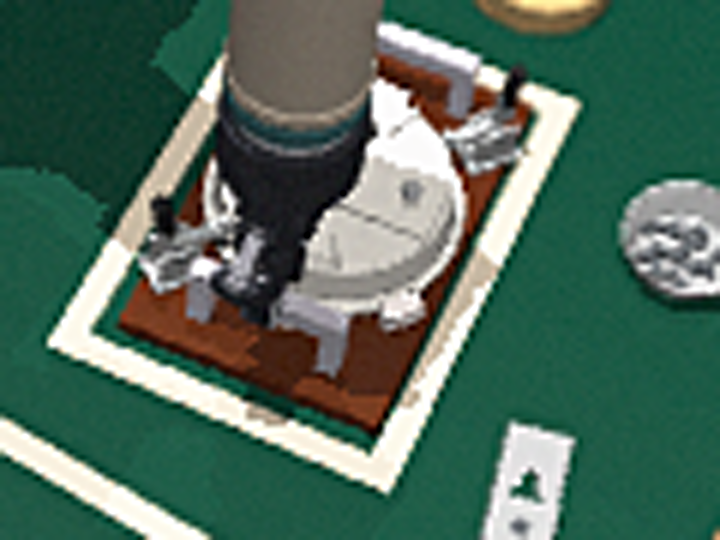

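The outer finger at crop (258,310) is in front of the bar and the inner finger is behind it. Closing.

```bash
python3 -m creep '{"slide":[[0,0,0],[0,0,-0.01],[0,0,-0.01],[0,0,-0.01],[0,0,-0.01],[0,0,-0.01]],"twist":[[0,0,0],[0,0,0],[0,0,0],[0,0,0],[0,0,0],[0,0,0]],"fingers":[-1,-1,-1,-1,-1,-1]}' 80
python3 - <<'E'
from h import *
s=telemetry.get_state(); print(s['position'],s['contact_force'],s['moment'],s['width'])
t=grab('top')
E
sed -i "s/^x=np.zeros/x=np.zeros/" meas.py; python3 meas.py | grep -E "board"
```

```text
clock: 2.75
position: [0.5257, 0.0894, 0.0529]
ee_rot: [0.002, -0.067, 0.998, -0.0]
contact_force: [-4.0, -1.2, 14.4]
width: 0.0091
[0.52574365 0.08943926 0.0528992 ] [-3.95779353 -1.21665576 14.43966841] [-0.23188459  0.57739164  0.08816841] 0.009058340909996665
board ((511.60992431640625, 189.84197998046875), (159.439697265625, 248.79052734375), 7.66693115234375)
```

Run:
```python
from h import *
s=grab('scene'); t=load('top')
a=cv2.resize(s['img'][165:225,255:325],None,fx=8,fy=8,interpolation=cv2.INTER_CUBIC);b=cv2.resize(t['img'][130:190,190:230],None,fx=5,fy=8,interpolation=cv2.INTER_CUBIC)
cv2.imwrite('pics/a3.png',np.hstack([a,b]))
```

```text
(no output)
```

View pics/a3.png

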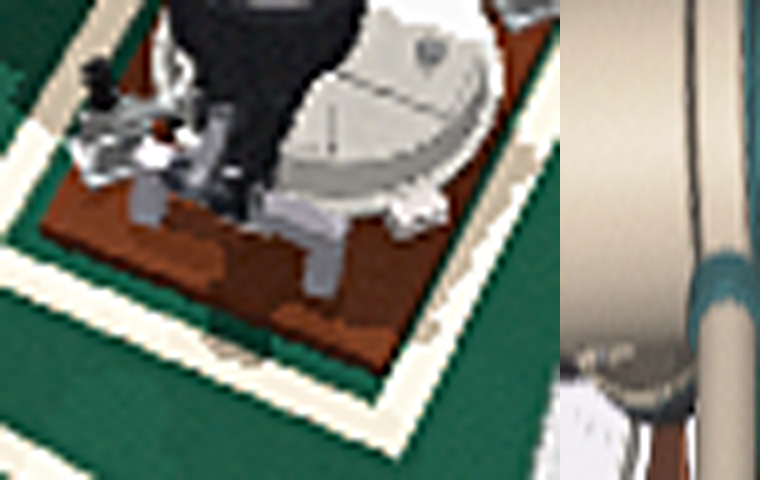

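The grip is poor: width is 9 mm instead of 12, with 14 N upward, so the tips pinch only the bar's upper edge. I'll reopen a little, go lower, and close again.

```bash
python3 -m creep '{"slide":[[0,0,0.03],[0,0,0.03],[0,0,0],[0,0,-0.015],[0,0,-0.03],[0,0,-0.03]],"twist":[[0,0,0],[0,0,0],[0,0,0],[0,0,0],[0,0,0],[0,0,0]],"fingers":[-0.5,-0.5,-0.5,-0.5,-0.5,-0.5]}' 60
python3 - <<'E'
from h import *
s=telemetry.get_state(); print(s['position'],s['contact_force'],s['moment'],s['width'])
E
```

```text
clock: 3.45
position: [0.5241, 0.0896, 0.0445]
ee_rot: [-0.001, -0.067, 0.998, 0.0]
contact_force: [-0.1, 0.2, 0.5]
width: 0.0214
[0.52413755 0.08962457 0.04450513] [-0.0606465   0.187496    0.46192032] [ 0.00756248 -0.01826677  0.01251619] 0.021393135455175693
```

```bash
python3 -m creep '{"slide":[[0,0,-0.015],[0,0,-0.03],[0,0,-0.04],[0,0,-0.04]],"twist":[[0,0,0],[0,0,0],[0,0,0],[0,0,0]],"fingers":[-0.5,-0.5,-0.5,-0.5]}' 60
python3 - <<'E'
from h import *
s=telemetry.get_state(); print(s['position'],s['contact_force'],s['moment'],s['width'])
E
```

```text
clock: 3.85
position: [0.5245, 0.0896, 0.0391]
ee_rot: [-0.0, -0.067, 0.998, 0.0]
contact_force: [-0.0, 0.9, 0.0]
width: 0.0217
[0.52449469 0.0896488  0.03905283] [-0.0214602   0.86964282  0.03488418] [-0.01301545  0.01314256 -0.01135439] 0.021670124705403377
```

```bash
python3 -m creep '{"slide":[[0,0,0],[0,0,0],[0,0,0],[0,0,0],[0,0,0]],"twist":[[0,0,0],[0,0,0],[0,0,0],[0,0,0],[0,0,0]],"fingers":[-1,-1,-1,-1,-1]}' 60
python3 - <<'E'
from h import *
s=telemetry.get_state(); print(s['position'],s['contact_force'],s['moment'],s['width'])
q=s['ee_rot'];print(2*np.degrees(np.arctan2(q[2],q[1]))-90)
t=grab('top')
E
python3 meas.py | grep -E "board"
```

```text
clock: 4.35
position: [0.5247, 0.0895, 0.0394]
ee_rot: [0.0, -0.067, 0.998, -0.0]
contact_force: [0.2, -1.0, 1.8]
width: 0.0107
[0.52468036 0.08953245 0.03944622] [ 0.15820523 -1.04600978  1.75822746] [-0.15419562  0.08382413  0.03870357] 0.010708422917668457
97.636055945778
board ((510.6754150390625, 189.91497802734375), (158.3697509765625, 248.436279296875), 7.667047023773193)
```

Solid grip now. Handle shift needed is (-37,-370) mm with a -7.45° turn. Dragging in three legs.

```bash
python3 -m creep '{"slide":[[-0.003,-0.03,0],[-0.009,-0.09,0],[-0.017,-0.17,0],[-0.026,-0.26,0],[-0.035,-0.35,0],[-0.044,-0.44,0],[-0.053,-0.53,0],[-0.062,-0.62,0],[-0.071,-0.71,0],[-0.077,-0.78,0],[-0.082,-0.82,0],[-0.082,-0.82,0]],"twist":[[0,0,0],[0,0,-0.001],[0,0,-0.0015],[0,0,-0.002],[0,0,-0.003],[0,0,-0.0035],[0,0,-0.0045],[0,0,-0.005],[0,0,-0.006],[0,0,-0.0065],[0,0,-0.007],[0,0,-0.007]],"fingers":[-1,-1,-1,-1,-1,-1,-1,-1,-1,-1,-1,-1]}' 60
python3 - <<'E'
from h import *
t=grab('top'); s=telemetry.get_state(); print(s['position'],s['contact_force'],s['moment'],s['width'])
cv2.imwrite('pics/b1.png',cv2.resize(t['img'][80:260,100:400],None,fx=2.5,fy=2.5))
E
```

```text
clock: 5.6
position: [0.5122, -0.0351, 0.0394]
ee_rot: [-0.0, -0.045, 0.999, -0.001]
contact_force: [-1.0, -1.4, 3.5]
width: 0.0104
[ 0.51218566 -0.03513299  0.03942118] [-1.63907079 -4.15675874  3.35290848] [-0.4578951   0.24470429 -0.1489246 ] 0.010785881381960774
```

View pics/b1.png

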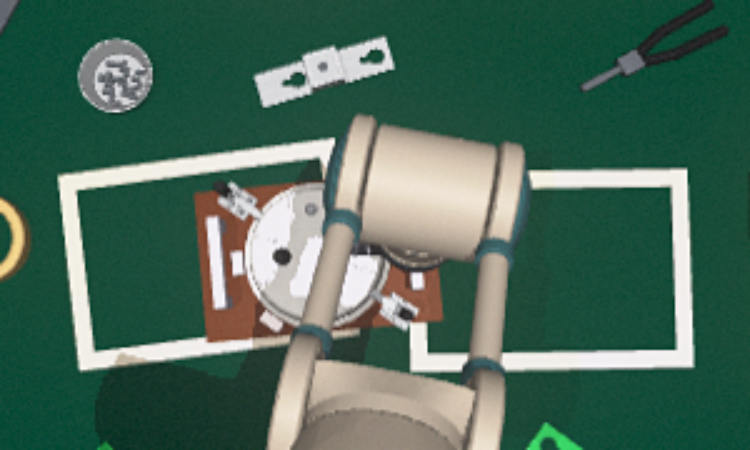

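The carrier follows: its board spans crop (195–440, 185–340), and forces are small. Two more legs.

```bash
python3 -m creep '{"slide":[[-0.003,-0.03,0],[-0.009,-0.09,0],[-0.017,-0.17,0],[-0.026,-0.26,0],[-0.035,-0.35,0],[-0.044,-0.44,0],[-0.053,-0.53,0],[-0.062,-0.62,0],[-0.071,-0.71,0],[-0.077,-0.78,0],[-0.082,-0.82,0],[-0.082,-0.82,0]],"twist":[[0,0,0],[0,0,-0.001],[0,0,-0.0015],[0,0,-0.002],[0,0,-0.003],[0,0,-0.0035],[0,0,-0.0045],[0,0,-0.005],[0,0,-0.006],[0,0,-0.0065],[0,0,-0.007],[0,0,-0.007]],"fingers":[-1,-1,-1,-1,-1,-1,-1,-1,-1,-1,-1,-1]}' 60
python3 -m creep '{"slide":[[-0.003,-0.03,0],[-0.009,-0.09,0],[-0.017,-0.17,0],[-0.026,-0.26,0],[-0.035,-0.35,0],[-0.044,-0.44,0],[-0.053,-0.53,0],[-0.062,-0.62,0],[-0.071,-0.71,0],[-0.077,-0.78,0],[-0.082,-0.82,0],[-0.082,-0.82,0],[-0.082,-0.82,0]],"twist":[[0,0,0],[0,0,-0.001],[0,0,-0.0015],[0,0,-0.002],[0,0,-0.003],[0,0,-0.0035],[0,0,-0.0045],[0,0,-0.005],[0,0,-0.006],[0,0,-0.0065],[0,0,-0.007],[0,0,-0.007],[0,0,-0.007]],"fingers":[-1,-1,-1,-1,-1,-1,-1,-1,-1,-1,-1,-1,-1]}' 60
cat > m3.py <<'E'
from h import *
t=grab('top'); s=telemetry.get_state(); print(s['clock'],s['position'],s['contact_force'],s['moment'],s['width'])
q=s['ee_rot'];print(2*np.degrees(np.arctan2(q[2],q[1]))-90)
hsv=cv2.cvtColor(t['img'],cv2.COLOR_BGR2HSV)
br=(((hsv[...,0]<12)|(hsv[...,0]>172))&(hsv[...,1]>100)&(hsv[...,2]>30)&(hsv[...,2]<160)).astype(np.uint8)
x=np.zeros_like(br); x[130:240,240:400]=br[130:240,240:400]
x=cv2.morphologyEx(x,cv2.MORPH_OPEN,np.ones((2,2)))
p=np.argwhere(x)[:,::-1].astype(float); w=onplane(t,p,.012)[:,:2]; r=cv2.minAreaRect((w*1000).astype(np.float32)); print('board',r)
cv2.imwrite('pics/b2.png',cv2.resize(t['img'][130:250,240:400],None,fx=5,fy=5,interpolation=cv2.INTER_CUBIC))
E
python3 m3.py
```

```text
clock: 6.85
position: [0.4999, -0.1564, 0.0394]
ee_rot: [-0.0, -0.023, 1.0, 0.0]
contact_force: [0.4, 1.9, 5.4]
width: 0.0105
clock: 8.15
position: [0.4873, -0.2789, 0.0394]
ee_rot: [-0.001, -0.001, 1.0, 0.0]
contact_force: [-0.4, 3.5, 5.9]
width: 0.0106
8.2 [ 0.4873285  -0.27888511  0.03943947] [-0.49771655  1.90121691  5.21341045] [ 0.34410583  0.07995756 -0.09895023] 0.010863149339697072
90.12306431537232
board ((484.54254150390625, -179.2962646484375), (157.148681640625, 248.65931701660156), 0.13461188971996307)
```

View pics/b2.png

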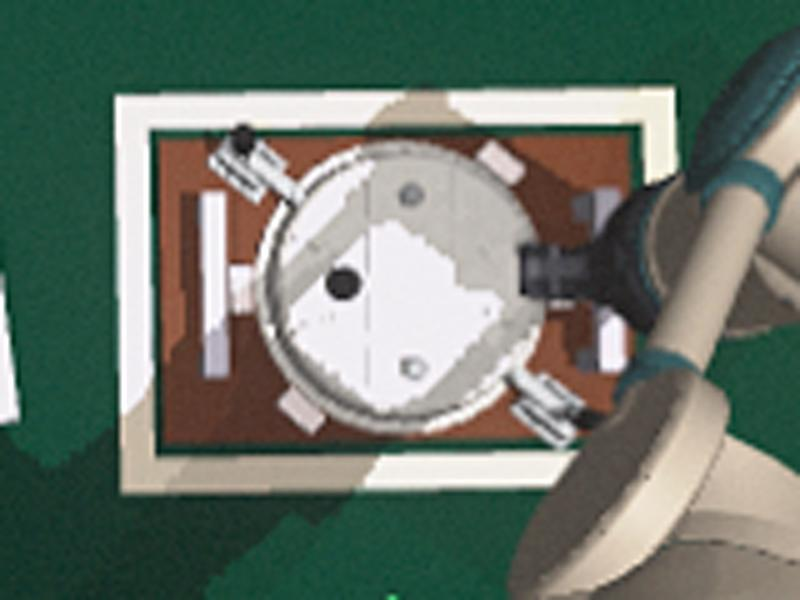

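The board stands square inside the tape, with even gaps of about 8 px all round in the crop, and its centre is within about 2 mm. Releasing gently and rising, then locating the bracket centre from its strip corners.

```bash
python3 -m creep '{"slide":[[0,0,0],[0,0,0],[0,0,0],[0,0,0.2],[0,0,0.5],[0,0,0.8],[0,0,0.8]],"twist":[[0,0,0],[0,0,0],[0,0,0],[0,0,0],[0,0,0],[0,0,0],[0,0,0]],"fingers":[-0.5,-0.5,-0.5,-0.5,-0.5,-0.5,-0.5]}' 60
cat > m4.py <<'E'
from h import *
t=load('top')
c=np.array([[73,248],[112,385],[690,217],[652,72]],float); px=(c+.5)/11-.5+[195,88]
w=onplane(t,px,.003)*1000; print(w.round(1),'c',w.mean(0).round(1))
print(np.linalg.norm(w[0]-w[3]),np.linalg.norm(w[0]-w[1]), np.degrees(np.arctan2(*((w[0]-w[3])+(w[1]-w[2]))[1::-1])))
h=np.array([375,205.]); print('bridge mark',onplane(t,(h+.5)/11-.5+[195,88],.022)*1000)
E
python3 m4.py; python3 m3.py
```

```text
clock: 8.9
position: [0.4914, -0.2822, 0.1657]
ee_rot: [0.005, -0.001, 1.0, -0.004]
contact_force: [0.8, -0.3, -0.1]
width: 0.0214
[[699.8 134.5   3. ]
 [665.5 124.9   3. ]
 [705.3 -17.1   3. ]
 [741.9  -8.2   3. ]] c [703.1  58.5   3. ]
148.7661467573387 35.686713147389916 106.03305225464852
bridge mark [[704.10743249  58.97989704  22.        ]]
8.95 [ 0.48967246 -0.28095004  0.16267985] [-0.21378728  0.67560648  0.17437534] [0.00102598 0.00460402 0.03384643] 0.0213695810592438
90.08857080606916
board ((484.7850036621094, -179.39964294433594), (156.96717834472656, 248.26451110839844), 0.039719149470329285)
```

```bash
python3 -m creep '{"slide":[[0.475,0.755,0],[0.475,0.755,0],[0.475,0.755,0],[0.475,0.755,0]],"twist":[[0,0,-0.0686],[0,0,-0.0686],[0,0,-0.0686],[0,0,-0.0686]],"fingers":[0.2,0.2,0.2,0.2]}' 50
python3 -m creep '{"slide":[[0.475,0.755,0],[0.475,0.755,0],[0.475,0.755,0],[0.475,0.755,0]],"twist":[[0,0,-0.0686],[0,0,-0.0686],[0,0,-0.0686],[0,0,-0.0686]],"fingers":[0.2,0.2,0.2,0.2]}' 50
python3 -m creep '{"slide":[[0.475,0.755,-0.2],[0.475,0.755,-0.5],[0.475,0.755,-0.6],[0.475,0.755,-0.6],[0.475,0.755,-0.6],[0.475,0.755,-0.6]],"twist":[[0,0,-0.0686],[0,0,-0.0686],[0,0,-0.0686],[0,0,-0.0686],[0,0,-0.0686],[0,0,-0.0686]],"fingers":[0.2,0.2,0.2,0.2,0.2,0.2]}' 50
python3 - <<'E'
from h import *
s=grab('scene'); st=telemetry.get_state(); print(st['position'],st['width']); q=st['ee_rot'];print(2*np.degrees(np.arctan2(q[2],q[1]))-90)
cv2.imwrite('pics/c1.png',cv2.resize(s['img'][170:270,270:390],None,fx=6,fy=6,interpolation=cv2.INTER_CUBIC))
E
```

```text
clock: 9.35
position: [0.5602, -0.1616, 0.1575]
ee_rot: [-0.001, 0.212, 0.977, 0.001]
contact_force: [0.7, -1.0, -0.9]
width: 0.0512
clock: 9.75
position: [0.6316, -0.0492, 0.1574]
ee_rot: [-0.001, 0.416, 0.909, 0.001]
contact_force: [-0.3, 0.3, -0.4]
width: 0.0511
clock: 10.35
position: [0.701, 0.0587, 0.0693]
ee_rot: [-0.0, 0.601, 0.799, -0.001]
contact_force: [0.4, -0.4, 0.5]
width: 0.0511
[0.70157292 0.05847321 0.07045539] 0.051018919832239704
16.005067711220406
```

View pics/c1.png

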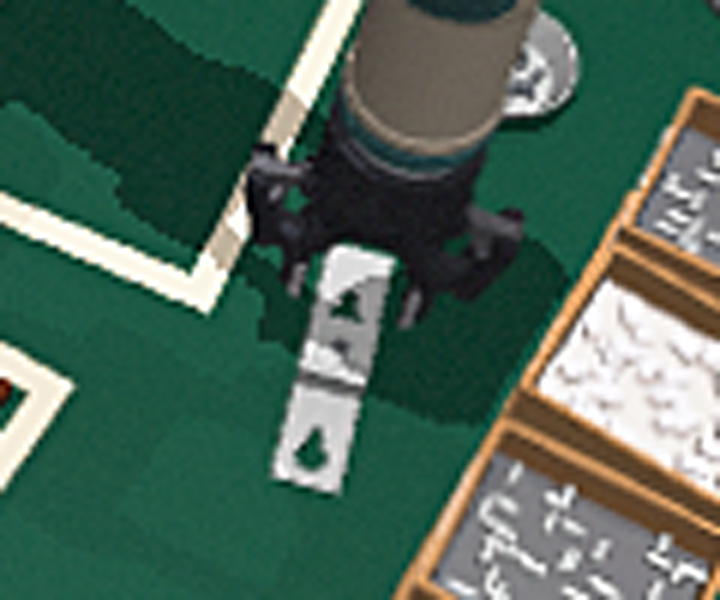

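The fingers straddle the bridge strip, at (295,280) and (412,305) in the crop. Descending and gripping.

```bash
python3 -m creep '{"slide":[[0.012,0.002,-0.25],[0.012,0.002,-0.38],[0.012,0.002,-0.43],[0.012,0.002,-0.43],[0.012,0.002,-0.43],[0.012,0.002,-0.43],[0.012,0.002,-0.43],[0.012,0.002,-0.43],[0.012,0.002,-0.43]],"twist":[[0,0,0],[0,0,0],[0,0,0],[0,0,0],[0,0,0],[0,0,0],[0,0,0],[0,0,0],[0,0,0]],"fingers":[0.2,0.2,0.2,0.2,-1,-1,-1,-1,-1]}' 50
python3 -m creep '{"slide":[[0,0,0.15],[0,0,0.4],[0,0,0.7],[0,0,0.7]],"twist":[[0,0,0],[0,0,0],[0,0,0],[0,0,0]],"fingers":[-1,-1,-1,-1]}' 50
python3 - <<'E'
from h import *
s=grab('scene'); st=telemetry.get_state(); print(st['position'],st['width'],st['contact_force'],st['moment']); q=st['ee_rot'];print(2*np.degrees(np.arctan2(q[2],q[1]))-90)
cv2.imwrite('pics/c2.png',cv2.resize(s['img'][150:270,270:390],None,fx=5,fy=5,interpolation=cv2.INTER_CUBIC))
E
```

```text
clock: 11.3
position: [0.7049, 0.0603, 0.0072]
ee_rot: [0.002, 0.602, 0.799, 0.001]
contact_force: [-0.1, -1.1, 5.8]
width: 0.0345
clock: 11.7
position: [0.708, 0.0609, 0.1177]
ee_rot: [0.006, 0.602, 0.799, 0.004]
contact_force: [1.2, -0.1, -0.2]
width: 0.0348
[0.70599597 0.06089406 0.11445026] 0.03453900599159844 [ 0.88828869  0.22039966 -1.65359997] [ 0.0239319  -0.0316454  -0.00461625]
16.004026381234766
```

View pics/c2.png

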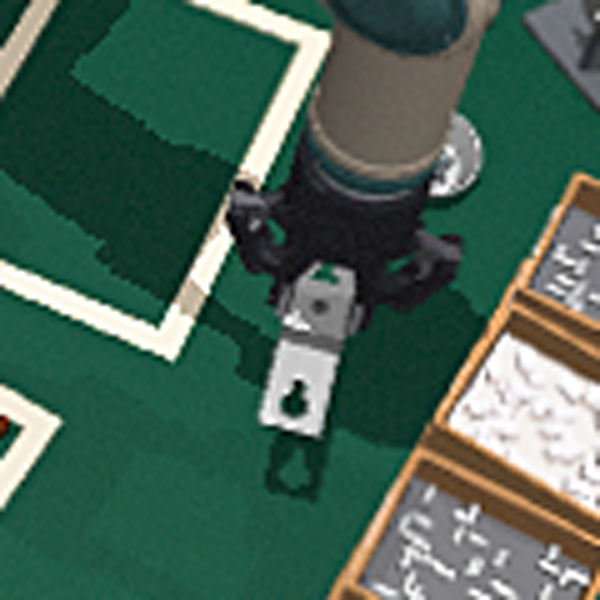

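Bracket is held, level and lifted. With the arm away I measure the studs on the placed carrier.

```bash
python3 m3.py
python3 - <<'E'
from h import *
t=load('top'); s=load('scene'); 
print(proj(t,[[.531,-.18,.061],[.443,-.18,.061]]),proj(s,[[.531,-.18,.061],[.443,-.18,.061]]))
a=cv2.resize(t['img'][155:218,300:342],None,fx=9,fy=9,interpolation=cv2.INTER_CUBIC)
u=proj(s,[[.487,-.18,.061]])[0].astype(int);print(u)
b=cv2.resize(s['img'][u[1]-30:u[1]+33,u[0]-22:u[0]+22],None,fx=9,fy=9,interpolation=cv2.INTER_CUBIC)
cv2.imwrite('pics/st.png',np.hstack([a,b]))
E
```

```text
11.8 [0.70400642 0.06086923 0.11166023] [-0.21879911 -0.24326571 -1.92248237] [0.00497362 0.015598   0.01890659] 0.034860760999361785
15.99987493591982
board ((484.4657897949219, -179.50650024414062), (157.1614532470703, 248.43284606933594), 0.13784530758857727)
[[323.02575675 168.30436017]
 [323.84759091 203.25829879]] [[238.99941395 251.73857635]
 [215.28948621 236.92589277]]
[227 244]
```

View pics/st.png

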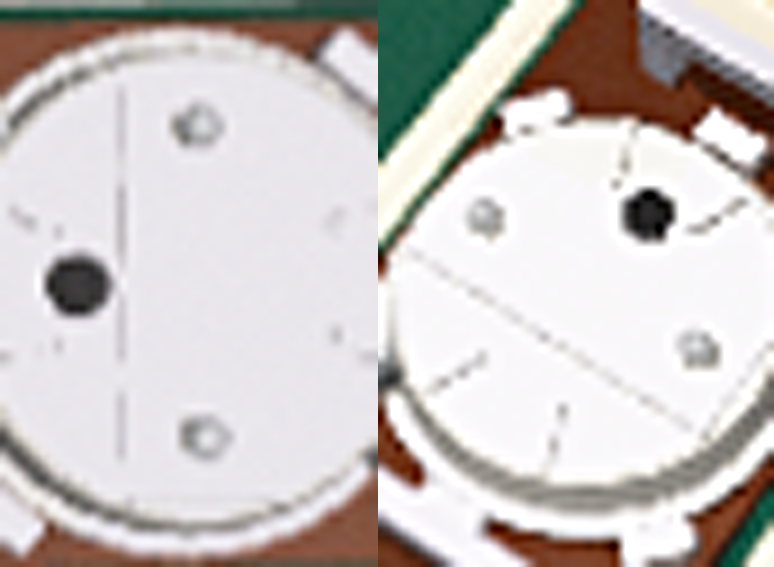

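Stud heads: in the left crop at (199,125) and (206,437); in the right crop at (698,348) and (487,217).

Run:
```python
from h import *
t=load('top'); s=load('scene')
a=(np.array([[199,125],[206,437.]])+.5)/9-.5+[300,155]
b=(np.array([[320,348],[109,217.]])+.5)/9-.5+[205,214]
for n,d,p in(('top',t,a),('scene',s,b)):
    w=onplane(d,p,.060)*1000; print(n,w.round(1),w.mean(0).round(1),np.linalg.norm(w[0]-w[1]).round(1),np.degrees(np.arctan2(*(w[0]-w[1])[1::-1])).round(2))
o1,r1=ray(t,a);o2,r2=ray(s,b)
for i in range(2):
    A=np.c_[r1[i],-r2[i]]; k=np.linalg.lstsq(A,o2-o1,rcond=None)[0]; print('tri',((o1+r1[i]*k[0]+o2+r2[i]*k[1])*500).round(1),np.linalg.norm(A@k-(o2-o1))*1000)
```

```text
top [[ 530.8 -176.7   60. ]
 [ 443.4 -176.7   60. ]] [ 487.1 -176.7   60. ] 87.4 -0.05
scene [[ 534.4 -179.1   60. ]
 [ 447.6 -179.3   60. ]] [ 491.  -179.2   60. ] 86.8 0.15
tri [ 532.1 -177.4   53.7] 1.4482341228990327
tri [ 444.3 -177.4   52.8] 1.7938786887441975
```

Estimates differ by 2–4 mm between cameras. Jaw centring gives the robot-frame y of the carrier as -178.9, so I trust that for y. For x I'll compare the held bracket against the studs directly from above.

```bash
python3 -m creep '{"slide":[[-0.2,-0.2,0.1],[-0.45,-0.47,0.15],[-0.77,-0.8,0.15],[-0.77,-0.8,0.15],[-0.77,-0.8,0.15],[-0.77,-0.8,0.15]],"twist":[[0,0,0.02],[0,0,0.043],[0,0,0.066],[0,0,0.089],[0,0,0.103],[0,0,0.103]],"fingers":[-1,-1,-1,-1,-1,-1]}' 50
python3 -m creep '{"slide":[[-0.3,-0.3,0],[-0.55,-0.57,0],[-0.77,-0.8,0],[-0.77,-0.8,0],[-0.77,-0.8,0],[-0.77,-0.8,0],[-0.77,-0.8,0],[-0.77,-0.8,0]],"twist":[[0,0,0.02],[0,0,0.043],[0,0,0.066],[0,0,0.089],[0,0,0.1029],[0,0,0.1029],[0,0,0.1029],[0,0,0.1029]],"fingers":[-1,-1,-1,-1,-1,-1,-1,-1]}' 50
cat > look.py <<'E'
import sys
from h import *
k=sys.argv[1]
t=grab('top'); s=grab('scene'); st=telemetry.get_state(); print(st['clock'],st['position'].round(4),st['width'].round(4),st['contact_force'].round(1),st['moment'].round(2)); q=st['ee_rot'];print('jaw',2*np.degrees(np.arctan2(q[2],q[1]))-90,'q6',st['qpos'][5].round(2))
cv2.imwrite(f'pics/{k}t.png',cv2.resize(t['img'][140:225,270:370],None,fx=8,fy=7,interpolation=cv2.INTER_CUBIC))
cv2.imwrite(f'pics/{k}s.png',cv2.resize(s['img'][195:280,175:275],None,fx=8,fy=7,interpolation=cv2.INTER_CUBIC))
E
python3 look.py d1
```

```text
clock: 12.4
position: [0.586, -0.0597, 0.1308]
ee_rot: [-0.002, 0.318, 0.948, -0.0]
contact_force: [0.5, -0.8, -0.6]
width: 0.035
clock: 13.2
position: [0.4727, -0.1786, 0.1319]
ee_rot: [-0.0, -0.001, 1.0, 0.0]
contact_force: [-0.2, 0.1, -1.5]
width: 0.0347Traceback (most recent call last):
  File "look.py", line 4, in <module>
    t=grab('top'); s=grab('scene'); st=telemetry.get_state(); print(st['clock'],st['position'].round(4),st['width'].round(4),st['contact_force'].round(1),st['moment'].round(2)); q=st['ee_rot'];print('jaw',2*np.degrees(np.arctan2(q[2],q[1]))-90,'q6',st['qpos'][5].round(2))
                                                                                                        ^^^^^^^^^^^^^^^^^
AttributeError: 'float' object has no attribute 'round'
```

```bash
sed -i "s/st\['width'\].round(4)/round(st['width'],4)/" look.py; python3 look.py d1
```

```text
13.4 [ 0.4726 -0.1789  0.1322] 0.0346 [ 0.8 -0.1 -1.5] [-0.06  0.01 -0.02]
jaw 90.11831869381496 q6 -2.07
```

View pics/d1t.png

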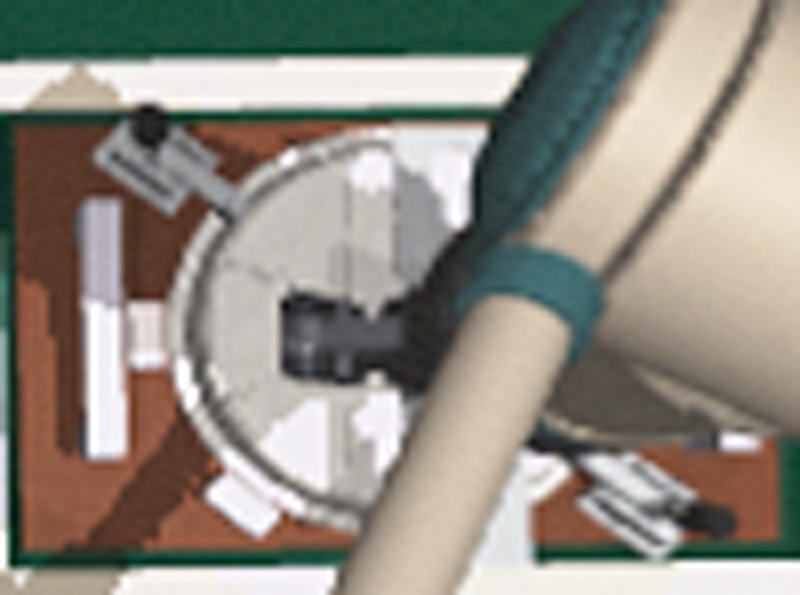

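View pics/d1s.png

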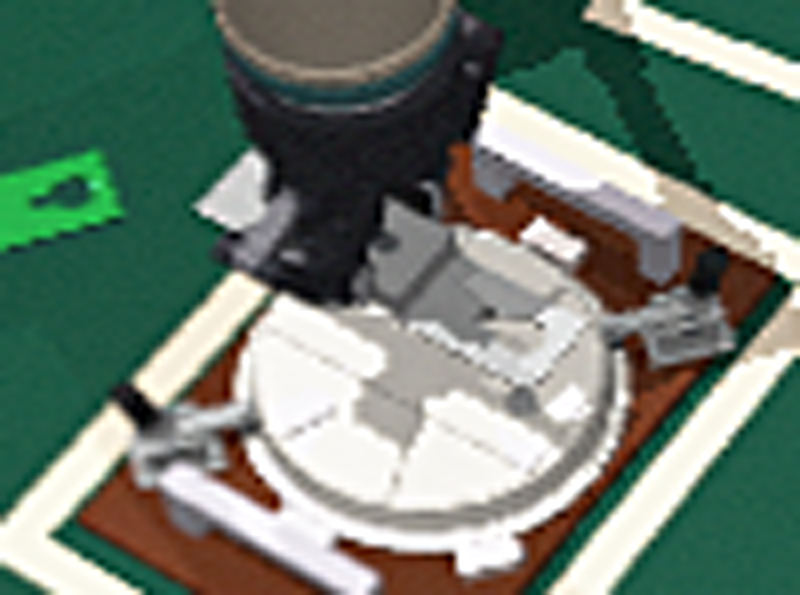

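In the scene view the bracket's far end is at crop (515,390)–(597,322) with the far stud at (522,402), still parallax-shifted. Lowering to just above the heads for a close comparison.

```bash
python3 -m creep '{"slide":[[0,0,-0.15],[0,0,-0.3],[0,0,-0.37],[0,0,-0.37],[0,0,-0.37]],"twist":[[0,0,0],[0,0,0],[0,0,0],[0,0,0],[0,0,0]],"fingers":[-1,-1,-1,-1,-1]}' 50
python3 look.py d2
python3 - <<'E'
from h import *
s=load('scene'); cv2.imwrite('pics/d2z.png',cv2.resize(s['img'][225:270,205:265],None,fx=13,fy=13,interpolation=cv2.INTER_CUBIC))
E
```

```text
clock: 13.9
position: [0.4728, -0.1794, 0.0772]
ee_rot: [0.0, -0.001, 1.0, -0.0]
contact_force: [-1.0, -0.1, -1.4]
width: 0.0348
14.0 [ 0.4732 -0.1797  0.0778] 0.0347 [-0.2  0.7 -0.9] [-0.02 -0.03  0.01]
jaw 90.10723839907868 q6 -2.07
```

View pics/d2z.png

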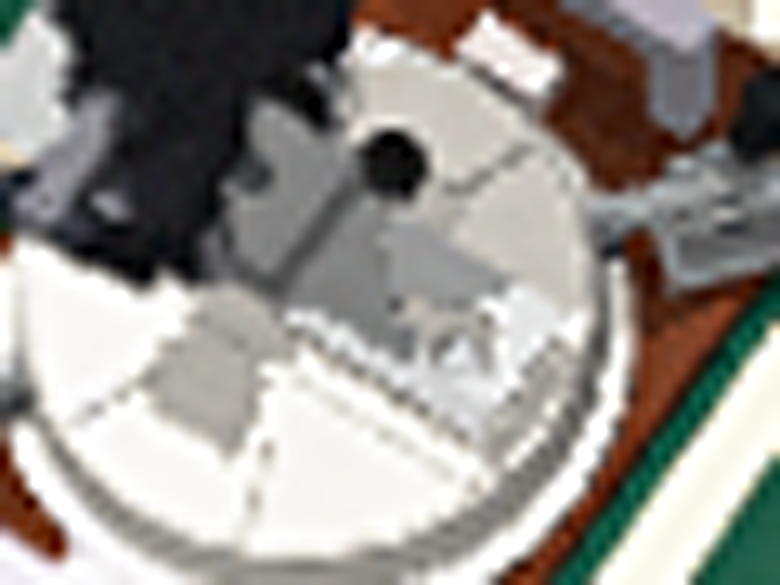

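View pics/d2t.png

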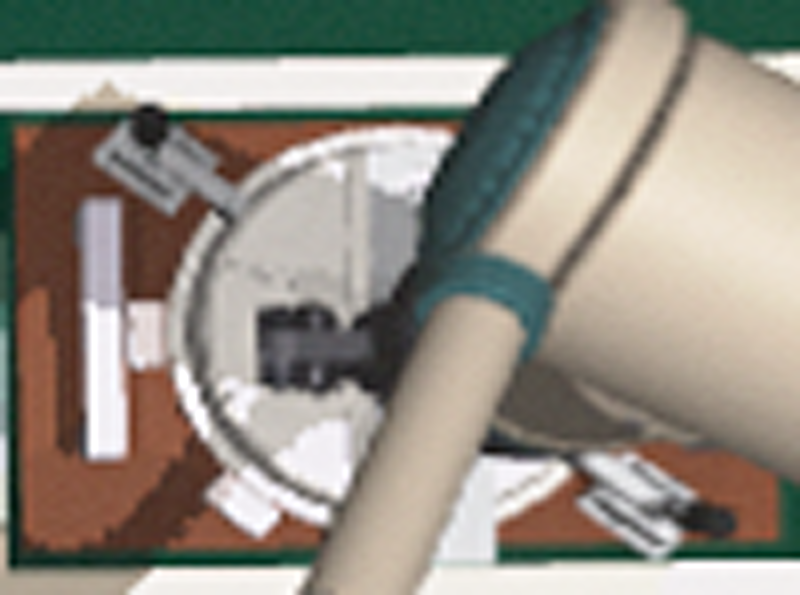

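Run:
```python
from h import *
s=load('scene'); t=load('top')
c=lambda a:(np.array(a,float)+.5)/13-.5+[205,225]
w=onplane(s,c([[480,438],[583,316]]),.0735)*1000; print('end',w.round(1),w.mean(0).round(1))
def pr(P): return ((proj(s,np.array(P)/1000)-[205,225]+.5)*13-.5).round(0)
# predicted in scene-camera, stud head measured by scene earlier
print('stud far head', pr([[534.4,-179.1,60]]))
for x in (472,474,476):  # bracket origin guess; opening centre at +58 (world), slot -> +44
  print(x,'open',pr([[x+58,-179.3,73]]),'slotend',pr([[x+44,-179.3,73]]),'end',pr([[x+74,-197.3,73],[x+74,-161.3,73]]))
# top view near end corners: crop (438,560),(495,560)
a=np.array([[440,562],[495,562.]]);px=(a+.5)/[8,7]-.5+[270,140]; w=onplane(t,px,.0735)*1000; print('near end top',w.round(1))
```

```text
end [[ 552.2 -197.2   73.5]
 [ 554.7 -159.5   73.5]] [ 553.4 -178.3   73.5]
stud far head [[463. 360.]]
472 open [[444. 328.]] slotend [[394. 297.]] end [[457. 425.]
 [547. 303.]]
474 open [[452. 332.]] slotend [[401. 301.]] end [[464. 430.]
 [554. 308.]]
476 open [[459. 337.]] slotend [[408. 305.]] end [[472. 434.]
 [562. 312.]]
near end top [[ 401.8 -178.7   73.5]
 [ 401.5 -195.7   73.5]]
```

Both views agree that the bracket is 2.5 mm too far in +x relative to the studs, and y is within 1 mm. Correct this and lower, watching the force.

```bash
python3 -m creep '{"slide":[[-0.017,0.003,0],[-0.017,0.003,-0.02],[-0.017,0.003,-0.04],[-0.017,0.003,-0.06],[-0.017,0.003,-0.08],[-0.017,0.003,-0.08]],"twist":[[0,0,0],[0,0,0],[0,0,0],[0,0,0],[0,0,0],[0,0,0]],"fingers":[-1,-1,-1,-1,-1,-1]}' 50
python3 look.py e1;python3 - <<'E'
from h import *
s=load('scene'); cv2.imwrite('pics/e1z.png',cv2.resize(s['img'][225:270,205:265],None,fx=13,fy=13,interpolation=cv2.INTER_CUBIC))
E
```

```text
clock: 14.6
position: [0.4694, -0.1786, 0.0642]
ee_rot: [-0.001, -0.001, 1.0, 0.0]
contact_force: [-1.0, -0.2, -0.7]
width: 0.0346
14.7 [ 0.4697 -0.1788  0.0647] 0.0351 [ 0.2  0.  -0.8] [ 0.    0.06 -0.  ]
jaw 90.105628453946 q6 -2.08
```

View pics/e1z.png

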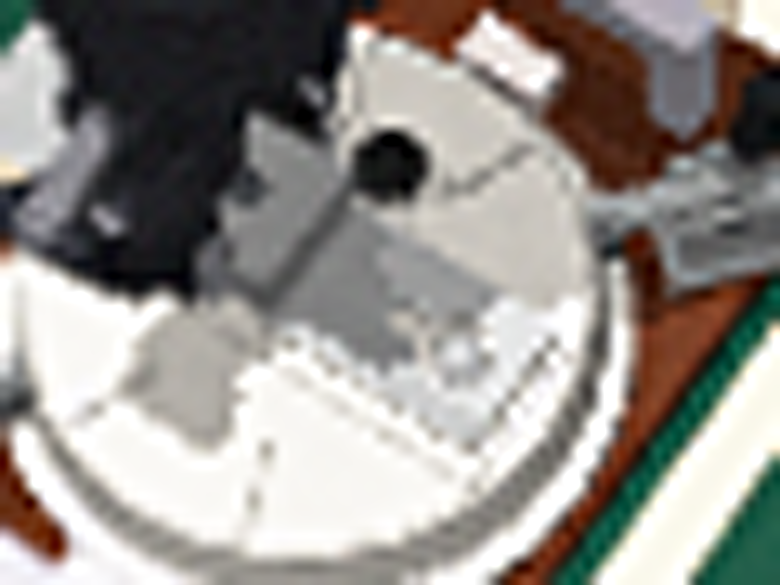

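The head now shows through the opening at crop (460,355), with no contact force and the underside already below the head tops. Lowering to the rib.

```bash
python3 -m creep '{"slide":[[0,0,-0.015],[0,0,-0.03],[0,0,-0.045],[0,0,-0.05],[0,0,-0.05]],"twist":[[0,0,0],[0,0,0],[0,0,0],[0,0,0],[0,0,0]],"fingers":[-1,-1,-1,-1,-1]}' 50
python3 look.py e2
```

```text
clock: 15.2
position: [0.4697, -0.1788, 0.0573]
ee_rot: [-0.0, -0.001, 1.0, 0.0]
contact_force: [0.6, 0.4, -1.8]
width: 0.0346
15.3 [ 0.4698 -0.1788  0.0573] 0.0348 [ 0.1 -0.  -0.9] [0.01 0.02 0.03]
jaw 90.10616785001164 q6 -2.08
```

Underside at 50 mm, with no force. Sliding 14 mm in +x to lock.

```bash
python3 -m creep '{"slide":[[0.01,0,0],[0.02,0,0],[0.03,0,0],[0.04,0,0],[0.05,0,0],[0.06,0,0],[0.07,0,0],[0.07,0,0]],"twist":[[0,0,0],[0,0,0],[0,0,0],[0,0,0],[0,0,0],[0,0,0],[0,0,0],[0,0,0]],"fingers":[-1,-1,-1,-1,-1,-1,-1,-1]}' 50
python3 look.py e3
```

```text
clock: 16.1
position: [0.4806, -0.1789, 0.0573]
ee_rot: [0.0, -0.001, 1.0, -0.0]
contact_force: [-0.4, -0.5, -1.1]
width: 0.0349
16.2 [ 0.4803 -0.1788  0.0573] 0.0346 [-0.2 -1.2 -1.2] [-0.01 -0.04 -0.03]
jaw 90.10681205005747 q6 -2.07
```

```bash
python3 -m creep '{"slide":[[0.008,0,0],[0.016,0,0],[0.024,0,0],[0.03,0,0],[0.03,0,0]],"twist":[[0,0,0],[0,0,0],[0,0,0],[0,0,0],[0,0,0]],"fingers":[-1,-1,-1,-1,-1]}' 50
python3 look.py e4; python3 m3.py | tail -1;python3 - <<'E'
from h import *
s=load('scene'); cv2.imwrite('pics/e4z.png',cv2.resize(s['img'][225:270,205:265],None,fx=13,fy=13,interpolation=cv2.INTER_CUBIC))
E
```

```text
clock: 16.7
position: [0.485, -0.1789, 0.0573]
ee_rot: [0.0, -0.001, 1.0, 0.0]
contact_force: [-0.7, -0.4, -1.1]
width: 0.0347
16.8 [ 0.4848 -0.1788  0.0573] 0.0348 [-0.  -0.8 -1.9] [-0.03 -0.07 -0.03]
jaw 90.1051714723788 q6 -2.06
board ((483.51861572265625, -179.48562622070312), (248.10275268554688, 155.71511840820312), 89.32440948486328)
```

View pics/e4z.png

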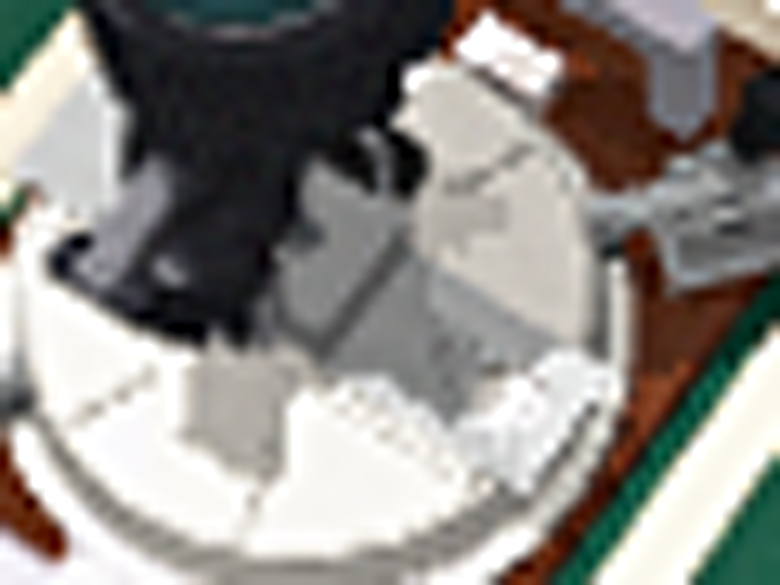

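The bracket has slid 15 mm with no force. The far head now sits at the slot at crop (460,365), and the opening is empty at (510,375). Releasing, rising and backing off to inspect.

```bash
python3 -m creep '{"slide":[[0,0,0],[0,0,0],[0,0,0],[0,0,0],[0,0,0.2],[0,0,0.5],[0,0,0.8],[0,0,0.9]],"twist":[[0,0,0],[0,0,0],[0,0,0],[0,0,0],[0,0,0],[0,0,0],[0,0,0],[0,0,0]],"fingers":[0.1,0.1,0.1,0.1,0.1,0.1,0.1,0.1]}' 50
python3 -m creep '{"slide":[[0,0.3,0.1],[0,0.6,0.1],[0,0.9,0.1],[0,1,0.1]],"twist":[[0,0,0],[0,0,0],[0,0,0],[0,0,0]],"fingers":[0.1,0.1,0.1,0.1]}' 50
python3 -m creep '{"slide":[[0,0.3,0],[0,0.6,0],[0,0.9,0],[0,1,0]],"twist":[[0,0,0],[0,0,0],[0,0,0],[0,0,0]],"fingers":[0.1,0.1,0.1,0.1]}' 50
python3 look.py f1; python3 m3.py | tail -1;python3 - <<'E'
from h import *
s=load('scene');t=load('top')
a=cv2.resize(t['img'][153:223,298:346],None,fx=8,fy=8,interpolation=cv2.INTER_CUBIC);b=cv2.resize(s['img'][213:283,200:248],None,fx=8,fy=8,interpolation=cv2.INTER_CUBIC)
cv2.imwrite('pics/f1z.png',np.hstack([a,b]))
E
```

```text
clock: 17.65
position: [0.4871, -0.18, 0.1972]
ee_rot: [0.004, -0.001, 1.0, -0.002]
contact_force: [0.7, -0.6, -0.2]
width: 0.0469
clock: 18.05
position: [0.4839, -0.0253, 0.2076]
ee_rot: [-0.0, -0.002, 1.0, 0.001]
contact_force: [-0.7, 0.3, -0.7]
width: 0.0474
clock: 18.45
position: [0.4842, 0.1248, 0.2074]
ee_rot: [0.0, -0.003, 1.0, 0.001]
contact_force: [0.3, -1.1, 0.0]
width: 0.0468
18.55 [0.4844 0.1233 0.2073] 0.0471 [-1.  -2.   0.4] [-0.04  0.04  0.01]
jaw 90.32337068920887 q6 -1.47
board ((484.50067138671875, -179.50559997558594), (157.23336791992188, 248.61557006835938), 0.13461188971996307)
```

View pics/f1z.png

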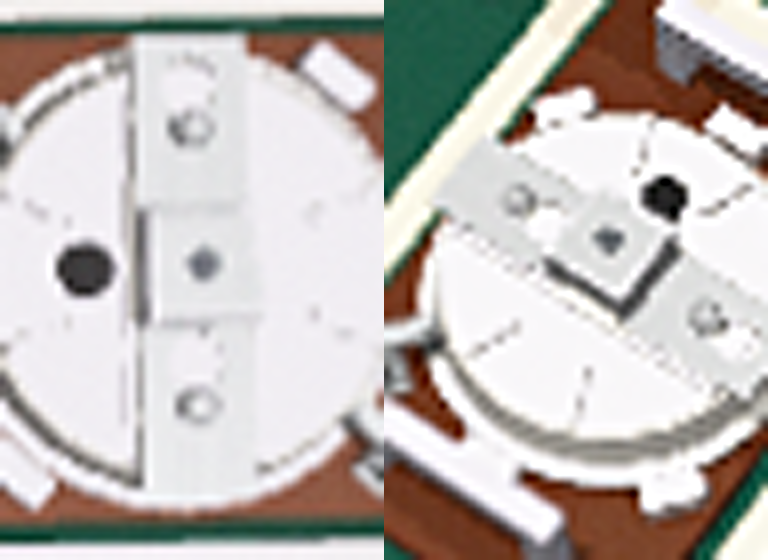

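View pics/f1t.png

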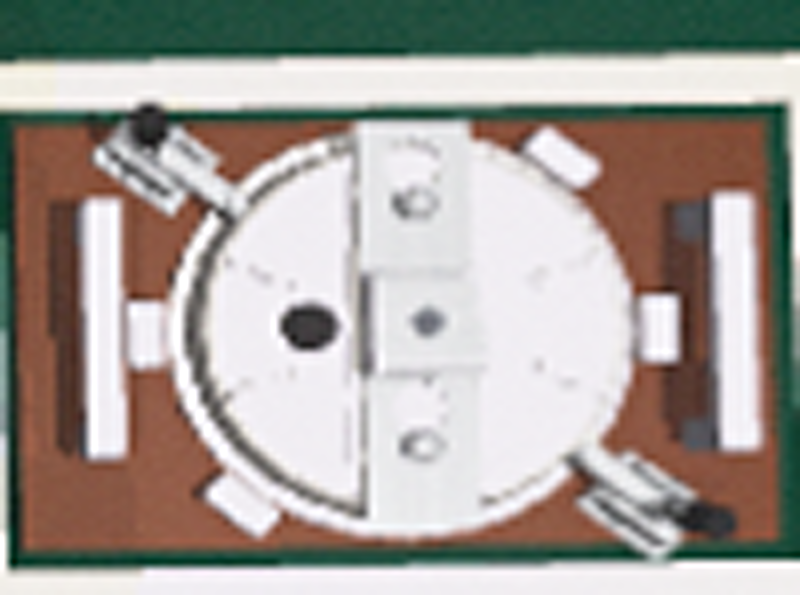

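Both heads stand at the slot ends, at left crop (190,128) and (198,404), with the openings empty beyond them. The strip is flat. Quantifying the offset.

Run:
```python
from h import *
s=load('scene');t=load('top')
c=lambda a,o:(np.array(a,float)+.5)/8-.5+o
st=onplane(t,c([[190,128],[198,404]],[298,153]),.060)*1000
br=onplane(t,c([[133,35],[246,35],[143,493],[255,493]],[298,153]),.053)*1000
print('studs',st.round(1),st.mean(0).round(1)); print('br',br.round(1),br.mean(0).round(1))
m=onplane(t,c([[203,264]],[298,153]),.072)*1000; print('bridge top hole',m.round(1))
b=onplane(s,c([[609-384,240]],[200,213]),.072)*1000; g=onplane(s,c([[519-384,200],[708-384,318]],[200,213]),.060)*1000; print('scene hole',b.round(1),'studs mid',g.mean(0).round(1),g.round(1))
d=t['depth'][158:216,316:328]; v,u=np.mgrid[158:216,316:328]; o,r=ray(t,np.c_[u.ravel(),v.ravel()].astype(float)); P=o+r*d.ravel()[:,None]
for lo,hi in((.41,.43),(.54,.556),(.475,.5)):
    k=(P[:,0]>lo)&(P[:,0]<hi); print(lo,np.median(P[k,2]).round(4))
for n,xy in(('dish',0),): pass
```

```text
studs [[ 530.5 -175.8   60. ]
 [ 443.6 -176.3   60. ]] [ 487.  -176.1   60. ]
br [[ 561.2 -159.6   53. ]
 [ 560.8 -195.7   53. ]
 [ 415.9 -159.5   53. ]
 [ 415.4 -195.    53. ]] [ 488.4 -177.4   53. ]
bridge top hole [[ 486.7 -176.8   72. ]]
scene hole [[ 488.9 -178.1   72. ]] studs mid [ 490.6 -179.4   60. ] [[ 446.8 -179.4   60. ]
 [ 534.4 -179.4   60. ]]
0.41 0.0526
0.54 0.0518
0.475 0.0719
```

```bash
python3 -c "
from rig import order; print(order.sign_off())"
```

```text
the job is handed in; nothing more can be done
None
```

I slid the carrier into the empty outline and locked the steel bracket on both studs, then handed the job in at about 18.6 s. The hand-in reported no verdict, so this rests on my own checks.

**What I did**
- **Carrier:** I dragged it by handle_right, flat on the bench. The first grip was too high on the bar, so I reopened and gripped again lower before moving.
- **Bracket:** I dropped its openings over both heads, slid it 15 mm without meeting any force, then released it and backed off. I did not push on to a hard stop.

**Last checks**
- **Carrier:** the board is square to about 0.1°, with even gaps all round inside the tape. Its centre is about 2–3 mm from the outline's centre.
- **Bracket:** both heads sit at the slot ends with the openings empty beyond them. The strip lies flat, its top at about 52–53 mm.
- **Home position:** estimates of the bracket's offset from the studs run from −1.7 to +1.4 mm along x and about ±1.4 mm across, inside the 4 mm limit.

**What disagreed:** the two cameras differ from each other by 3–4 mm on absolute stud positions. I therefore aligned the bracket from offsets measured within each view, plus the robot's own reading for y. I did not measure the dish, pliers, tape roll or marker again at the end, but no move went near them.

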